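Lock the mosaic panel in its gluing jig and offer up the missing block

TASK

The mosaic panel in the gluing jig is missing a block. First swing the red hold-down latch down until it rests fully in its catch, then pick up the teal block, lift it over the jig's tall fence and finish holding it still in the gripper, hovering about one centimetre above the panel face, level, centred and squared up over the empty pocket, so the fit can be judged by eye before gluing. Do not let the block touch the jig or panel at any time, leave the other things where they are, and do not put the block down: the job ends while you hold it.

Things in the scene. Friction and masses are not known exactly. Their poses are not given: they have to be found in the camera images.
- jig: plywood gluing jig fixed to the bench, holding a white-edged mosaic panel. Origin on the bench; x from its near to its far side, y to its left, z up. Base 12 mm thick, x -100 to +110, y -125 to +110 mm. Panel 170 x 165 mm, centred at x 0, y -17.5, face 38 mm above the bench. A low fence on the far side (x 86 to 104) is 55 mm high. The latch runs along the left side at y +85
- fence_top (a point): middle of the top edge of the jig's tall wooden fence, 85 mm above the bench, at x 0, y -110 mm in the jig's frame; the fence is 18 mm thick and 220 mm long along the jig's x, between the panel and the stock board
- pocket (a point): centre of the empty pocket's mouth, at the level of the panel face (38 mm above the bench), at x +5, y -20 mm in the jig's frame; the pocket has a dark bare-wood floor, is 76 mm long along the jig's x and 46 mm wide along its y, 16 mm deep
- latch (a joint): angle (rad) of the red latch bar about its level hinge, which lies along the jig's y: 0 = closed, level, resting in the steel catch; grows as it swings up towards the jig's far side; starts between 0.6 and 1.1, range 0 to 1.3. A stiff hinge: it stays where it is left, also at 0, and moves with about 1.5 N at the knob
- latch_hinge (a point): hinge axis of the latch, in the bar's middle plane, 55 mm above the bench, at x +30, y +85 mm in the jig's frame. The bar (16 mm wide, 14 mm thick) points from here to the jig's -x when closed and has a short side arm at 50 mm that ends just over the panel's edge
- latch_knob (a point): centre of the black knob at the bar's free end, 145 mm from the hinge axis: a cylinder 22 mm in diameter, 26 mm long along the jig's y (parallel to the hinge); it can be pinched end to end from above, or pushed. Closed, it is 55 mm above the bench, 30 mm outside the panel's near edge, only bench and base board's edge below. The catch is 55 mm from it along the bar
- teal_block: the block to carry: teal (dark blue-green) hardwood inlay block, 70 x 40 x 26 mm (x, y, z), about 55 g, lying flat on the stock board; origin at the centre of its underside, x along its 70 mm length, z up. It can be any of the three on the board
- orange_block: bystander: orange hardwood inlay block, 70 x 40 x 26 mm (x, y, z), about 55 g, lying flat on the stock board; origin at the centre of its underside, x along its 70 mm length, z up. 
- cream_block: bystander: cream hardwood inlay block, 70 x 40 x 26 mm (x, y, z), about 55 g, lying flat on the stock board; origin at the centre of its underside, x along its 70 mm length, z up. 
- board: fixed pale wooden stock board, 230 x 210 x 8 mm, on the bench to the robot's right, with the three blocks on it, at least 20 mm apart; origin at the centre of its underside
- glue: bystander: yellow glue bottle with red cap, 60 mm in diameter, 150 mm tall, standing; origin at the centre of its foot
- hammer: bystander: hammer lying on the bench to the left of the jig; origin under its middle
Not all that is in view belongs to the job. Of the things shaped like the teal_block, the teal one is meant.

How it is judged:
By the outcome, as a careful person would: the job done as asked, in the order asked, and still so for the second after the job is handed in, while the arm keeps its last pose, push and grip.
It also fails if it takes over 59 s, if anything falls off the work surface, if the arm or the gripper's body presses on something with over 40 N, if the wrist force passes 120 N, or if a joint passes its speed limit or range.

ROBOT

A 6-joint arm with a two-finger parallel gripper is mounted at the origin on the work surface. World frame = base frame: x ahead of the robot, y to its left, z up, the work surface at z = 0. Lengths are in mm, angles in rad, forces in N, time in s.
With the tool pointing down it reaches from about 400 to 825 mm from the base axis. Payload 7 kg.
Tool frame: the origin (TCP) lies at the very end of the fingers, on their centre line; the grasp point (between the pads) lies 19 mm behind it; z points along the fingers, y is the direction in which the jaws open and shut (so a half turn about z gives the same grasp; the last joint's range is limited). The gripper opens to 88 mm and grips with 3 to 60 N. Pads are 19 mm wide; open, the fingers measure 130 mm over their backs; the gripper's body (78 mm by 193 mm) begins 47 mm behind the grasp point.
Start: joints at [1.492, 0.359, 0.012, 0, -1.224, -0.288], TCP at [242.082, 630.072, 226.561] pointing down, gripper open.
Joint ranges: [-3.07, 3.07], [-1.43, 2.12], [-1.02, 1.25], [-3.03, 1.67], [-3.05, -0], [-3.03, 3.03]. Speed limits (rad/s): [2.39, 2.39, 3.01, 3.14, 3.14, 3.14].

INTERFACE

Orientations are given as a unit quaternion [x, y, z, w].
In Python, from plant import bot gives the robot as it stands. Calls block until the motion is done:
- bot.move_ptp(position, orientation): joint-space move of the TCP to a pose.
- bot.line_to(position, velocity=150, ori=None): straight line of the TCP; ori=None keeps the orientation; velocity is the mean speed in mm/s.
- bot.move_joints(angles): joint-space move.
- bot.move_gripper(opening, force=None): finger opening in mm; force is the grip in N (None keeps the last); returns when the fingers have stopped.
- bot.pause(seconds).
- bot.solve_ik(position, orientation): joint angles nearest the present ones, or None.
- bot.read_state(): the state.
- bot.camera(name): name is "scene" or "top" or "wrist"; returns the picture (400x640x3 uint8, red, green, blue); there is no depth.
- bot.get_calibration(name): a dict with "fx", "fy", "cx", "cy" (pixels), "view" (4x4, takes a point from world to camera coordinates); the wrist camera has in their place "T_tool_cam" (4x4, takes a point from camera to tool coordinates, whose origin is the TCP and whose axes are the flange's). Camera axes: x right, y up, looking along -z (the intrinsics and any distortion apply to the point x, -y, -z); pixel columns grow to the right and rows downward; lengths in mm; the calibration is good to about 2 mm. The wrist camera is an equidistant fisheye: a pixel r from the principal point sees the ray r / f radians off the axis. A picture is of the moment at which its call begins: read the wrist's pose just before it. get_calibration takes no time and is no camera call.
A pose or a line that the arm cannot do raises bot.Unreachable and nothing moves.
- bot.close_job(): hands the job in, once; it reports no verdict.
The state is a dict: "t": time; "joint_pos": joint angles; "qvel": joint speeds; "tau": joint torques, N m; "tcp_pos": TCP position; "eef_rot": TCP orientation; "contact_force": force on the tool from outside, world axes, zero at the start; "moment": the same for the moment, N m; "width": finger opening in mm.
Only numpy, scipy, OpenCV 4.12 (cv2) and the standard library are available. Lean on these libraries where they do the work, as an engineer would, in place of code of your own. Each camera call takes 0.05 s, during which the arm holds its last target.

## Working session

There is one attempt and no reset: what is moved stays moved. The work goes in short steps, each a Python script; the robot and the scene stay as the last script left them, time stands still between calls to the robot, and variables do not carry over. Pictures are saved under pics/ and viewed, and the job is handed in when it is done.

```bash
ls; mkdir -p pics; python3 - <<'E'
from plant import bot
import cv2
s=bot.read_state();print(s)
for n in("scene","top","wrist"):
    cv2.imwrite(f"pics/{n}0.png",bot.camera(n)[:,:,::-1]); print(n,bot.get_calibration(n))
E
```

```text
pics
{'t': 0.0, 'joint_pos': array([ 1.49210916e+00,  3.59374339e-01,  1.10660578e-02, -3.76947607e-04,
       -1.22409121e+00, -2.88073864e-01]), 'qvel': array([-0.00012035,  0.00091252, -0.00036706, -0.00022016,  0.00170517,
        0.00069833]), 'tau': array([-2.32460166e-03, -5.82707226e+01,  2.93048573e+01,  6.99697763e+00,
        6.84289495e-03, -1.66046525e-04]), 'tcp_pos': array([241.90792102, 629.63947714, 225.62910214]), 'eef_rot': array([ 9.83220822e-01, -1.82417491e-01, -9.24705831e-05,  8.15709686e-04]), 'contact_force': array([-0.08308243, -0.11936285,  0.60315151]), 'moment': array([ 0.05200523, -0.01310218,  0.03536968]), 'width': 87.53137785993718}
scene {'fx': 385.1047441555948, 'fy': 385.1047441555948, 'cx': 316.69643330775625, 'cy': 195.1822755293464, 'view': array([[ 2.73799493e-01,  9.61783097e-01, -2.66671742e-03,
        -1.47738666e+02],
       [-5.89251058e-01,  1.69937503e-01,  7.89876215e-01,
         2.69424647e+02],
       [ 7.60142768e-01, -2.14696341e-01,  6.13260510e-01,
        -1.67668362e+03],
       [ 0.00000000e+00,  0.00000000e+00,  0.00000000e
[... 254 characters left out ...]
1,  1.10314163e-02,  1.78428160e-01,
        -5.73607466e+02],
       [-1.78418775e-01, -1.83708226e-03,  9.83952929e-01,
        -1.07147520e+03],
       [ 0.00000000e+00,  0.00000000e+00,  0.00000000e+00,
         1.00000000e+00]])}
wrist {'fx': 309.70691628693146, 'fy': 309.70691628693146, 'cx': 323.83265653775055, 'cy': 199.1466957070256, 'T_tool_cam': array([[-6.40089081e-05,  9.66405490e-01,  2.57022227e-01,
         6.92689510e+01],
       [ 9.99999879e-01,  1.87461499e-04, -4.55816304e-04,
         5.37169566e-02],
       [-4.88685151e-04,  2.57022167e-01, -9.66405384e-01,
        -1.57413374e+02],
       [ 0.00000000e+00,  0.00000000e+00,  0.00000000e+00,
         1.00000000e+00]])}
```

View pics/scene0.png

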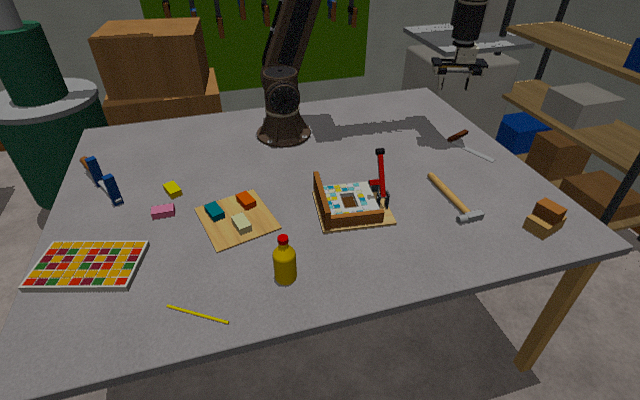

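View pics/top0.png

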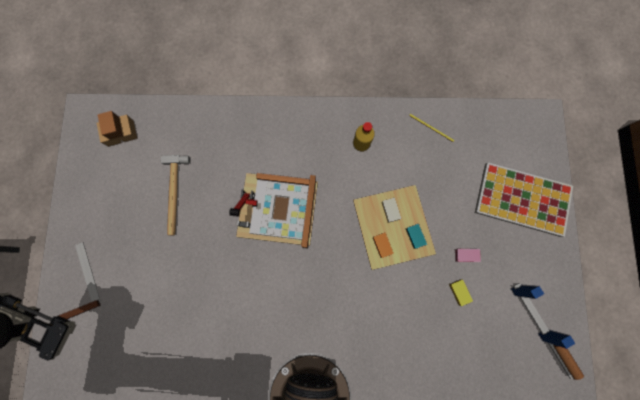

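View pics/wrist0.png

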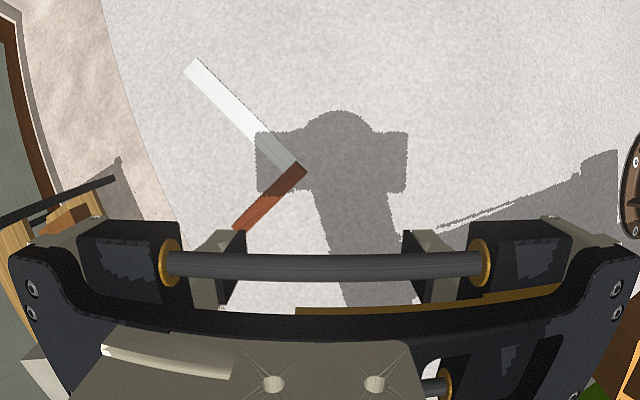

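Scene and top show the jig at top (278,210), with the red latch up. The stock board holds teal (416,236), cream (391,210) and orange (383,245). Pink and yellow pieces lie off the board. I'll enlarge these next.

```bash
cat > h.py <<'E'
import numpy as np,cv2
from plant import bot
from scipy.spatial.transform import Rotation as R
def ray(name,px,st=None):
    c=bot.get_calibration(name); px=np.atleast_2d(px).astype(float)
    u=(px[:,0]-c['cx'])/c['fx'];v=(px[:,1]-c['cy'])/c['fy']
    if name=='wrist':
        r=np.hypot(u,v)+1e-12; d=np.c_[np.sin(r)*u/r,-np.sin(r)*v/r,-np.cos(r)]
        T=np.eye(4);T[:3,:3]=R.from_quat(st['eef_rot']).as_matrix();T[:3,3]=st['tcp_pos']
        M=T@c['T_tool_cam']
    else:
        d=np.c_[u,-v,-np.ones(len(u))]; M=np.linalg.inv(c['view'])
    return M[:3,3],d@M[:3,:3].T
def onz(name,px,z,st=None):
    o,d=ray(name,px,st); return o+d*((z-o[2])/d[:,2])[:,None]
def proj(name,P,st=None):
    c=bot.get_calibration(name);P=np.atleast_2d(P)
    if name=='wrist':
        T=np.eye(4);T[:3,:3]=R.from_quat(st['eef_rot']).as_matrix();T[:3,3]=st['tcp_pos']
        V=np.linalg.inv(T@c['T_tool_cam'])
    else:V=c['view']
    q=P@V[:3,:3].T+V[:3,3];x,y,z=q[:,0],-q[:,1],-q[:,2]
    if name=='wrist':
        s=np.hypot(x,y)+1e-9;k=np.arctan2(s,z)/s
    else:k=1/z
    return np.c_[c['fx']*k*x+c['cx'],c['fy']*k*y+c['cy']]
def down(phi): # tool x axis at angle phi in world, z down
    return R.from_matrix(np.array([[np.cos(phi),np.sin(phi),0],[np.sin(phi),-np.cos(phi),0],[0,0,-1]]).T.T).as_quat()
def snap(name,f):
    st=bot.read_state();im=bot.camera(name);cv2.imwrite(f'pics/{f}.png',im[:,:,::-1]);np.savez(f'pics/{f}.npz',im=im,pos=st['tcp_pos'],rot=st['eef_rot']);return st,im
def load(f):
    d=np.load(f'pics/{f}.npz');return dict(tcp_pos=d['pos'],eef_rot=d['rot']),d['im']
E
python3 - <<'E'
from h import *
t=cv2.imread('pics/top0.png');s=cv2.imread('pics/scene0.png')
cv2.imwrite('pics/c1.png',cv2.resize(t[160:280,220:450],None,fx=3.4,fy=3.4,interpolation=cv2.INTER_CUBIC))
cv2.imwrite('pics/c2.png',cv2.resize(s[140:250,190:410],None,fx=3.6,fy=3.6,interpolation=cv2.INTER_CUBIC))
print(onz('top',[[416,236],[383,245],[391,210]],34))
print(onz('top',[[280,208]],38), onz('top',[[312,178],[306,247]],85))
E
```

```text
[[ 475.356089   -321.83917221   34.        ]
 [ 446.47914105 -219.09573672   34.        ]
 [ 556.0091458  -246.53326269   34.        ]]
[[557.80314267 101.2504504   38.        ]] [[643.60406527   1.75372539  85.        ]
 [434.77583041  16.59244139  85.        ]]
```

View pics/c1.png

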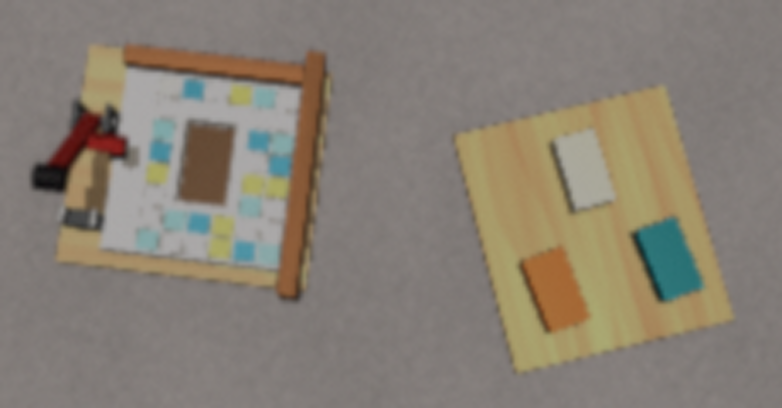

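View pics/c2.png

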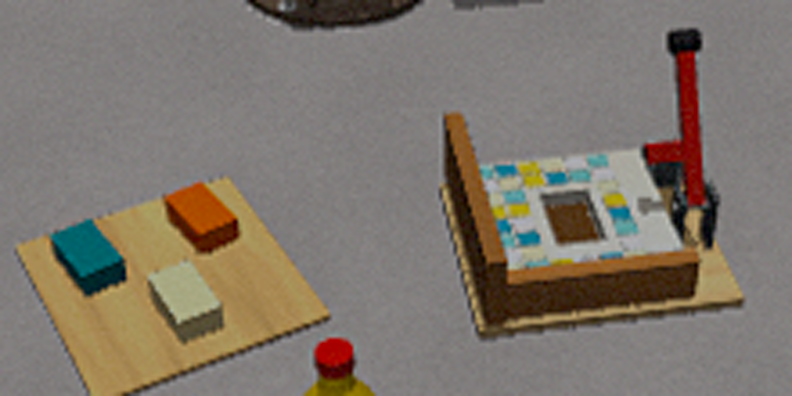

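The teal block is the right-hand one on the board: top (416,236), scene (214,211). It is the only dark blue-green one and is unmistakable in both enlargements, next to orange (383,245) and cream (391,210). Next I'll look at the jig with the wrist camera.

```bash
python3 - <<'E'
from h import *
bot.move_ptp([470,125,280],down(-0.071)); st,_=snap('wrist','w1');print(st['t'],st['tcp_pos'],R.from_quat(st['eef_rot']).as_matrix().round(3))
bot.move_ptp([430,-270,280],down(-0.071)); st,_=snap('wrist','w2');print(st['t'],st['tcp_pos'])
E
```

```text
2.1583 [470.08338629 125.61959167 279.84791647] [[ 0.998 -0.07  -0.   ]
 [-0.07  -0.998 -0.   ]
 [-0.     0.    -1.   ]]
3.6833 [ 430.43668759 -269.39370834  280.00107139]
```

View pics/w1.png

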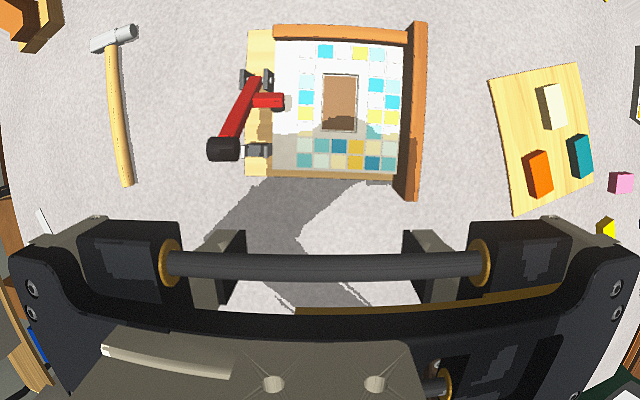

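View pics/w2.png

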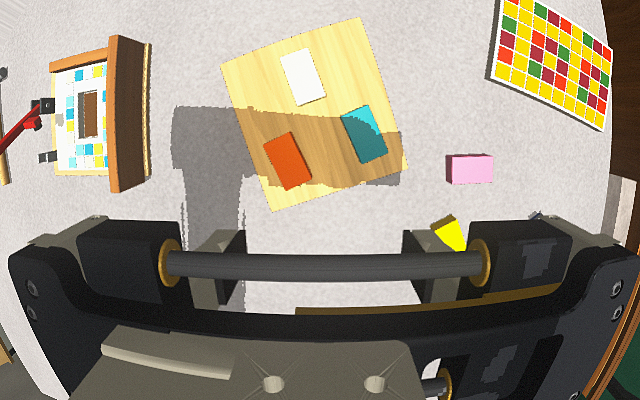

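w1 shows the pocket at about (340,102), the latch knob at (222,149), and the latch still up. w2 shows teal at (363,134), partly in the gripper's shadow. I'll enlarge for corner measurement.

```bash
python3 - <<'E'
from h import *
a=cv2.imread('pics/w1.png');b=cv2.imread('pics/w2.png')
A=cv2.resize(a[10:210,200:440],None,fx=3,fy=3,interpolation=cv2.INTER_NEAREST)
B=cv2.resize(b[90:190,320:430],None,fx=6,fy=6,interpolation=cv2.INTER_NEAREST)
cv2.imwrite('pics/c3.png',A);cv2.imwrite('pics/c4.png',B[:600])
E
```

```text
(no output)
```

View pics/c3.png

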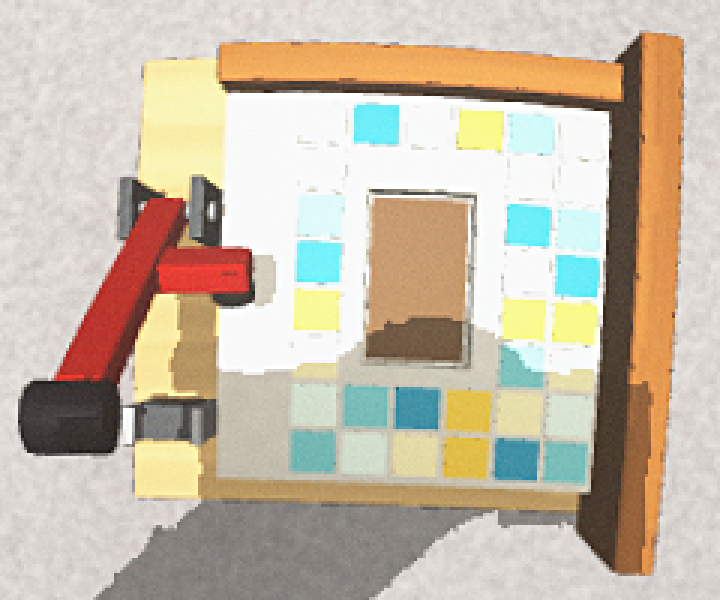

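View pics/c4.png

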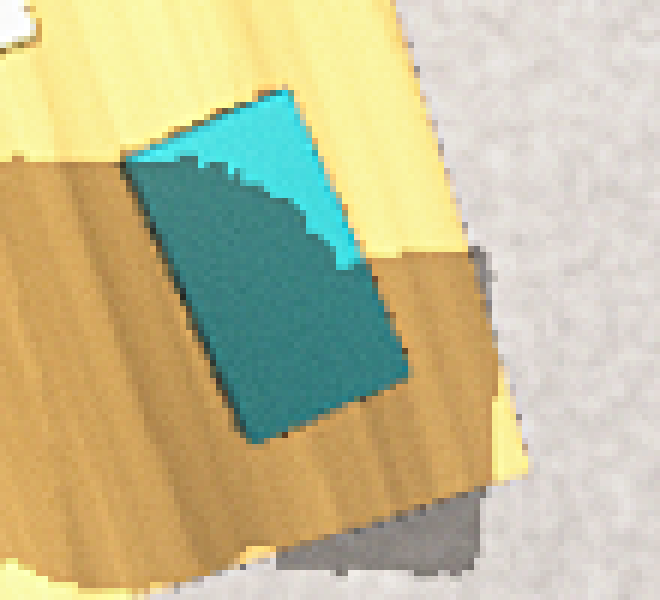

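```bash
cat > m.py <<'E'
from h import *
def rect(P):
    P=np.array(P)[:,:2]; c=P.mean(0)
    return c
st,im=load('w1')
f=lambda x:np.array(x,float)/3+[200-.33,10-.33]
pk=onz('wrist',f([(368,190),(477,194),(469,366),(361,361)]),38,st)[:,:2] # far-left,far-right,near-right,near-left
print(pk.round(1),'len',np.linalg.norm(pk[0]-pk[3]),np.linalg.norm(pk[1]-pk[2]),'wid',np.linalg.norm(pk[0]-pk[1]),np.linalg.norm(pk[3]-pk[2]))
d=(pk[0]-pk[3])+(pk[1]-pk[2]);yaw=np.arctan2(d[1],d[0]);print('pocket',pk.mean(0),'yaw',yaw)
ft=onz('wrist',f([(683,36),(653,574)]),85,st)[:,:2];print('fence outer',ft,np.arctan2(*(ft[0]-ft[1])[::-1]))
Rj=np.array([[np.cos(yaw),-np.sin(yaw)],[np.sin(yaw),np.cos(yaw)]]);o=pk.mean(0)-Rj@[5,-20];print('jig o',o)
print('fence in jig',(ft-o)@Rj)
print('panel corners in jig',(onz('wrist',f([(225,92),(610,110),(590,490),(217,478)]),38,st)[:,:2]-o)@Rj)
# latch: knob ends outline left/right ; ray intersect with plane jig y=85
O,D=ray('wrist',f([(69,418)]),st); 
n=Rj@[0,1];
for (u,v) in [(69,418)]:
    O,D=ray('wrist',f([(u,v)]),st);D=D[0];t=(85-((O[:2]-o)@n))/(D[:2]@n);p=O+t*D;q=Rj.T@(p[:2]-o);print('knob jig',q,p[2],'dist',np.hypot(q[0]-30,p[2]-55),'th',np.arctan2(p[2]-55,30-q[0]))
st,im=load('w2')
hsv=cv2.cvtColor(im,cv2.COLOR_RGB2HSV);m=cv2.inRange(hsv,(82,100,60),(100,255,255));m[:90]=0;m[190:]=0;m[:,:330]=0;m[:,420:]=0
c=max(cv2.findContours(m,0,cv2.CHAIN_APPROX_NONE)[0],key=cv2.contourArea)[:,0]
P=onz('wrist',c,34,st)[:,:2].astype(np.float32);print('teal rect',cv2.minAreaRect(P))
g=lambda x:np.array(x,float)/6+[320-.4,90-.4]
T=onz('wrist',g([(125,162),(290,90),(408,372),(252,442)]),34,st)[:,:2]
d=T[0]-T[3]+T[1]-T[2];print('teal',T.mean(0),'yaw',np.arctan2(d[1],d[0]),[np.linalg.norm(T[i]-T[i-1]) for i in range(4)])
E
python3 m.py
```

```text
[[598.3 118.1]
 [593.9  72.1]
 [519.7  80.3]
 [524.8 126.3]] len 73.97051639680782 74.73825398737331 wid 46.246588098942155 46.26426305162749
pocket [559.15517601  99.19492949] yaw -0.11095297234120287
fence outer [[652.36764595  -9.571544  ]
 [435.2159781   13.72535745]] -0.10687522025971832
jig o [556.40043013 119.62557743]
fence in jig [[ 109.68252754 -117.77667788]
 [-108.71344164 -118.66724743]]
panel corners in jig [[  84.89500789   66.15805574]
 [  86.11009731  -99.99985654]
 [ -83.56853921 -100.50126774]
 [ -85.1798688    64.36115098]]
knob jig [-44.56120158  85.        ] 179.92984298486692 dist 145.48827598798488 th 1.0327149624201082
teal rect ((476.255859375, -325.9894104003906), (68.64836883544922, 39.240577697753906), 20.521778106689453)
teal [ 476.11709232 -326.21810906] yaw 0.35768346915166743 [np.float64(67.36670594989346), np.float64(39.18473874753018), np.float64(67.17005156892915), np.float64(38.101910682007386)]
```

Geometry is self-consistent: the fence, panel corners and knob radius (145.5 vs 145) all agree. The jig is at (556.4,119.6) with yaw −0.108, and the latch is at about 1.03 rad. Now the latch: pinch the knob and swing it along its arc.

```bash
cat >> h.py <<'E'
YAW=-0.108; JO=np.array([556.4,119.6])
RJ=np.array([[np.cos(YAW),-np.sin(YAW)],[np.sin(YAW),np.cos(YAW)]])
def J(x,y,z): return [*(JO+RJ@[x,y]),z]
def knob(th,dz=0): return J(30-145*np.cos(th),85,55+145*np.sin(th)-19+dz)
def rep(*k):
    s=bot.read_state();print(*[np.round(s[q],2) for q in ('t','tcp_pos','contact_force','width')]);return s
E
python3 - <<'E'
from h import *
q=down(YAW)
bot.move_ptp(knob(1.03,70),q); bot.move_gripper(50,15)
bot.line_to(knob(1.03),120); rep(); snap('wrist','w3')
bot.move_gripper(10,15); rep()
E
```

```text
7.08 [521.62 209.13 160.87] [ 0.64 -0.02  0.58] 49.93
7.65 [521.33 209.22 160.63] [-0.54  2.24  1.33] 25.99
```

View pics/w3.png

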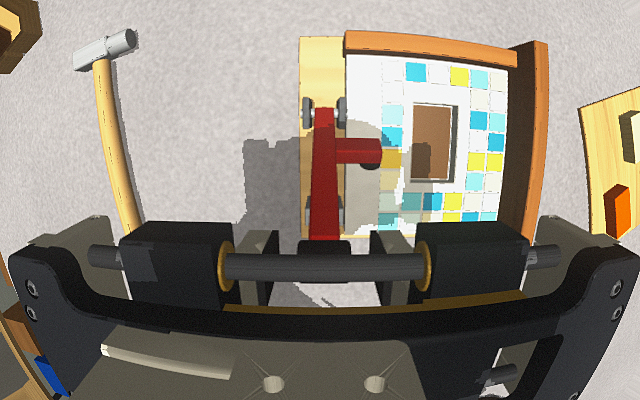

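The knob at (324,246) was centred between the fingers before closing. The width is now 26 mm, so it is pinched.

```bash
python3 - <<'E'
from h import *
for th in np.linspace(1.03,-0.02,9)[1:]:
    bot.line_to(knob(th),110); s=rep()
bot.pause(0.2);rep()
E
```

```text
7.98 [505.2  210.92 149.26] [-0.75  3.54 -0.87] 25.9
8.3 [491.46 212.4  136.46] [-0.87  3.04 -1.5 ] 26.0
8.62 [479.44 213.69 121.93] [-0.66  3.61 -1.8 ] 25.88
8.95 [469.32 214.77 105.95] [ 1.13  4.55 -3.22] 25.93
9.28 [461.31 215.64  88.66] [ 0.94  4.51 -2.74] 25.88
9.6 [455.55 216.24  70.54] [ 0.18  4.99 -2.56] 25.87
9.93 [452.25 216.62  51.78] [-0.61  5.46 -2.41] 25.81
10.25 [451.45 216.7   32.87] [-0.   4.4 -2.5] 26.07
10.45 [451.43 216.66  33.07] [ 0.04  4.52 -2.81] 25.91
```

```bash
python3 - <<'E'
from h import *
p=knob(0)
for dz in (-5,-8):
    bot.line_to([p[0],p[1],p[2]+dz],40); rep()
bot.move_gripper(50,15); bot.pause(.1); rep(); snap('wrist','w4a')
bot.line_to([p[0],p[1],150],200); snap('wrist','w4'); snap('scene','s4'); snap('top','t4')
E
python3 -c "
import cv2
a=cv2.imread('pics/s4.png');b=cv2.imread('pics/w4.png')
c=cv2.resize(a[140:250,290:420],(650,550),interpolation=cv2.INTER_CUBIC);cv2.imwrite('pics/c5.png',c)"
```

```text
10.7 [451.58 216.72  31.79] [-3.7   3.79  7.52] 25.85
10.95 [452.03 216.72  29.45] [-2.63  1.32 14.31] 25.8
11.7 [451.22 216.47  27.95] [-0.52  1.06 -0.11] 50.28
```

View pics/w4.png

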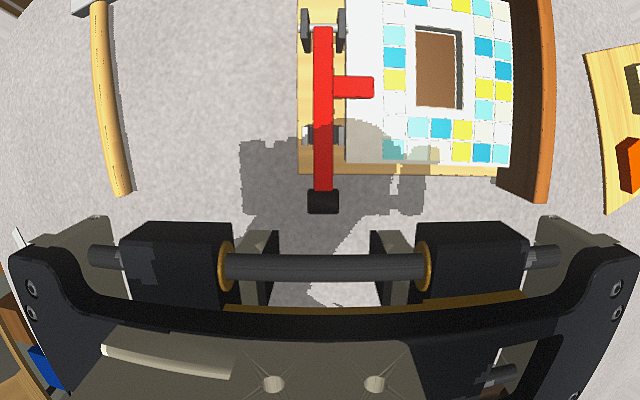

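View pics/c5.png

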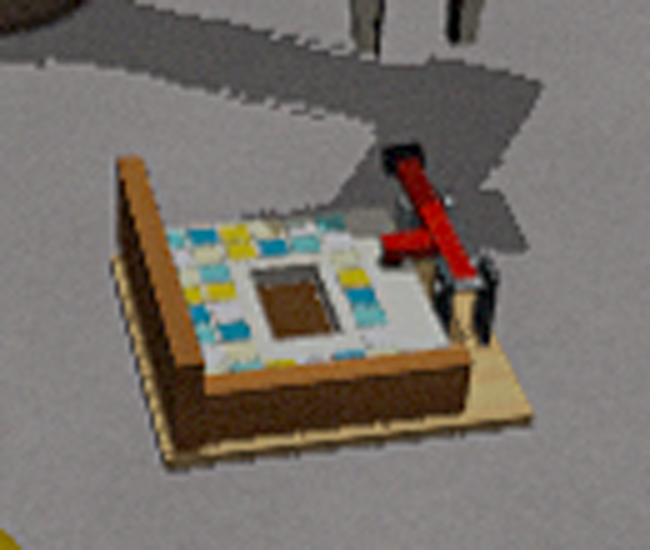

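The latch is down: the bar lies across the catch in w4 (knob 323,201), and the force rose to 14 N at the stop. I'll check the angle numerically, and the pocket from this second view.

```bash
python3 - <<'E'
from h import *
st,im=load('w4')
for th in (0,.03,.06,.1):
    P=np.array(knob(th))+[0,0,19];print(th,proj('scene',P)[0].round(1),proj('wrist',P,st)[0].round(1))
print('pocket centre proj',proj('wrist',J(5,-20,38),st), proj('wrist',[J(5+a*38,-20+b*23,38) for a,b in((1,1),(1,-1),(-1,-1),(-1,1))],st).round(1))
b=cv2.imread('pics/w4.png');cv2.imwrite('pics/c6.png',cv2.resize(b[10:220,290:470],None,fx=2.85,fy=2.85,interpolation=cv2.INTER_NEAREST))
b=cv2.imread('pics/w4a.png');cv2.imwrite('pics/c7.png',b)
E
```

```text
0 [369.3 171.2] [322.9 201. ]
0.03 [369.4 170.2] [322.9 202.4]
0.06 [369.5 169.2] [322.9 203.6]
0.1 [369.7 167.9] [322.9 205. ]
pocket centre proj [[440.29778886  66.27088012]] [[415.3  23.9]
 [461.9  30.2]
 [462.7 109.4]
 [416.1 105.9]]
```

View pics/c6.png

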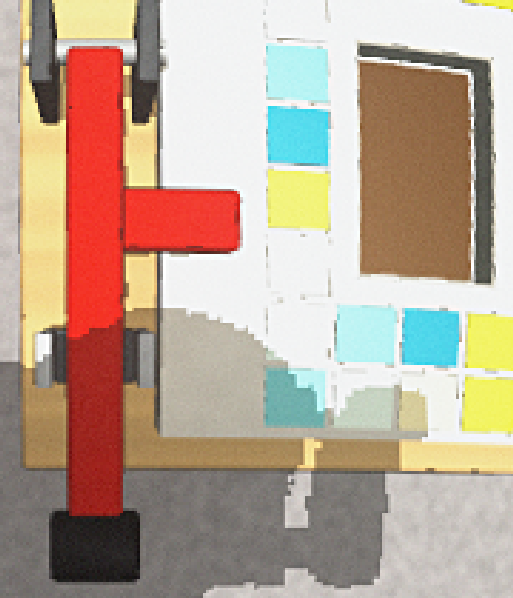

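View pics/c7.png

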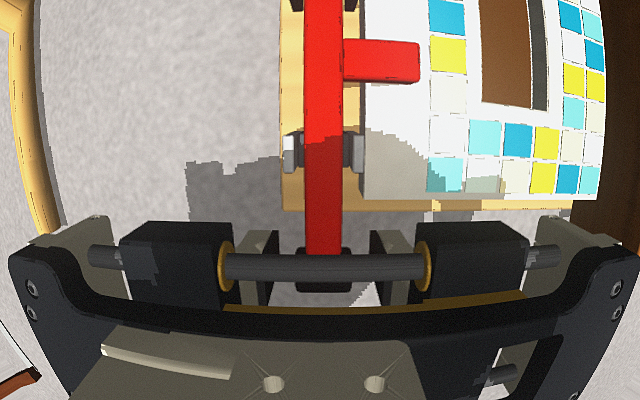

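The latch reads θ≈0 in both views, and the pocket re-projects within about 1 px. Now a close look at teal before grasping.

```bash
python3 - <<'E'
from h import *
y=0.358;d=np.array([np.cos(y),np.sin(y)]);c=np.array([476.2,-326])
bot.move_ptp([*(c-80*d),170],down(y)); bot.pause(.2); st,im=snap('wrist','w5');rep()
print(proj('wrist',[*c,34],st))
E
```

```text
14.97 [ 401.64 -353.63  170.02] [ 0.33 -0.16 -0.1 ] 50.03
[[323.85671265 107.70456458]]
```

View pics/w5.png

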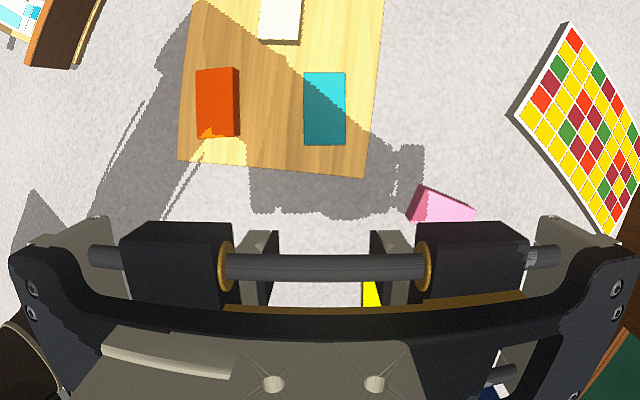

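Teal spans (303–345, 72–145) in this picture; orange (217,103) and cream (281,20) are well clear of the fingers.

```bash
python3 - <<'E'
from h import *
st,im=load('w5')
hsv=cv2.cvtColor(im,cv2.COLOR_RGB2HSV);m=cv2.inRange(hsv,(82,100,60),(100,255,255));m[:50]=0;m[170:]=0;m[:,:290]=0;m[:,360:]=0
c=max(cv2.findContours(m,0,cv2.CHAIN_APPROX_NONE)[0],key=cv2.contourArea)[:,0]
P=onz('wrist',c,34,st)[:,:2].astype(np.float32);r=cv2.minAreaRect(P);print('teal rect',r)
C=np.array(r[0]); y=0.358; a=np.array([np.cos(y),np.sin(y)])
print('x extents',((P-C)@a).min(),((P-C)@a).max(), [p for p in c[[c[:,0].argmin(),c[:,0].argmax(),c[:,1].argmin(),c[:,1].argmax()]]])
cv2.imwrite('pics/c8.png',cv2.resize(im[60:160,270:380,::-1],None,fx=5,fy=5,interpolation=cv2.INTER_NEAREST))
E
```

```text
teal rect ((475.8863220214844, -326.718994140625), (67.79689025878906, 38.72591018676758), 20.579341888427734)
x extents -33.89989358222154 33.91989683069134 [array([304,  73], dtype=int32), array([345, 133], dtype=int32), array([304,  73], dtype=int32), array([305, 144], dtype=int32)]
```

View pics/c8.png

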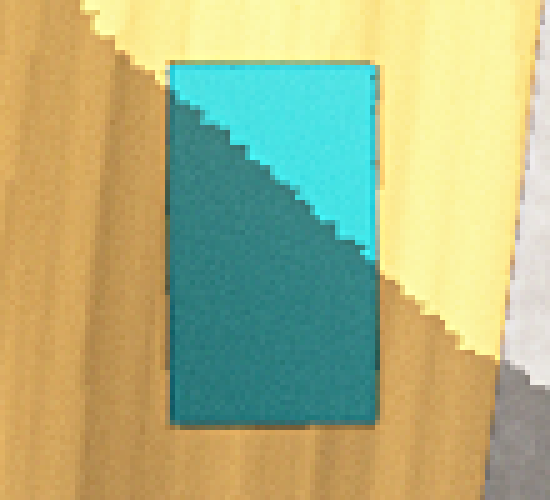

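```bash
python3 - <<'E'
from h import *
q=down(0.359);c=[476.0,-326.4]
bot.move_gripper(60,30)
bot.line_to([*c,90],200); bot.line_to([*c,12],80); rep()
bot.move_gripper(20,30); bot.pause(.2); s=rep(); print(R.from_quat(s['eef_rot']).as_matrix().round(4))
bot.line_to([*c,40],60); rep(); bot.line_to([*c,190],200); bot.pause(.1); rep(); snap('wrist','w6'); snap('scene','s6')
E
```

```text
17.27 [ 476.43 -326.55   12.49] [-0.22  0.62  0.71] 59.68
17.95 [ 476.14 -326.45   12.28] [-0.46  0.71  5.38] 39.44
[[ 9.366e-01  3.505e-01  3.000e-04]
 [ 3.505e-01 -9.366e-01 -2.000e-04]
 [ 2.000e-04  3.000e-04 -1.000e+00]]
18.57 [ 476.   -326.37   40.22] [-0.21  0.96  0.47] 39.87
19.57 [ 475.16 -326.03  188.24] [-0.15 -0.06 -0.69] 40.17
```

View pics/w6.png

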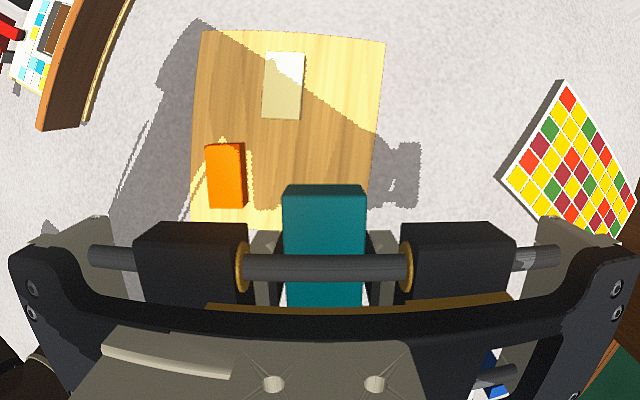

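View pics/s6.png

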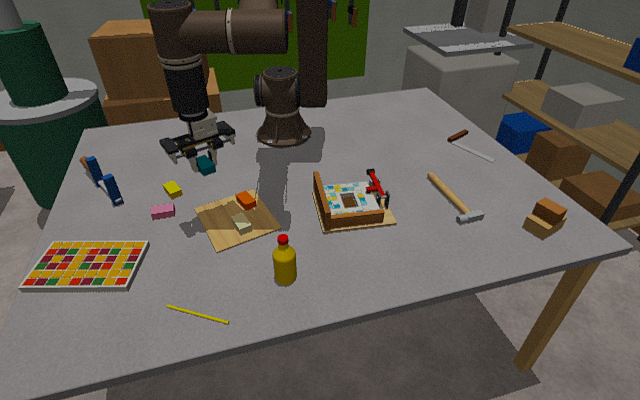

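Teal is held (width 40) and lifted. I'll compare the held block's visible end against its expected place in the tool frame.

```bash
python3 - <<'E'
from h import *
st,im=load('w6')
Rt=R.from_quat(st['eef_rot']).as_matrix()
w=lambda p:Rt@np.array(p)+st['tcp_pos']
for p in [(35,-20,4),(35,20,4),(35,-20,-22),(35,20,-22)]: print(p,proj('wrist',w(p),st).round(1))
cv2.imwrite('pics/c9.png',cv2.resize(im[170:240,265:385,::-1],None,fx=6.5,fy=6.5,interpolation=cv2.INTER_NEAREST))
E
```

```text
(35, -20, 4) [[286.  183.2]]
(35, 20, 4) [[360.7 183.2]]
(35, -20, -22) [[279.3 195.1]]
(35, 20, -22) [[367.4 195.1]]
```

View pics/c9.png

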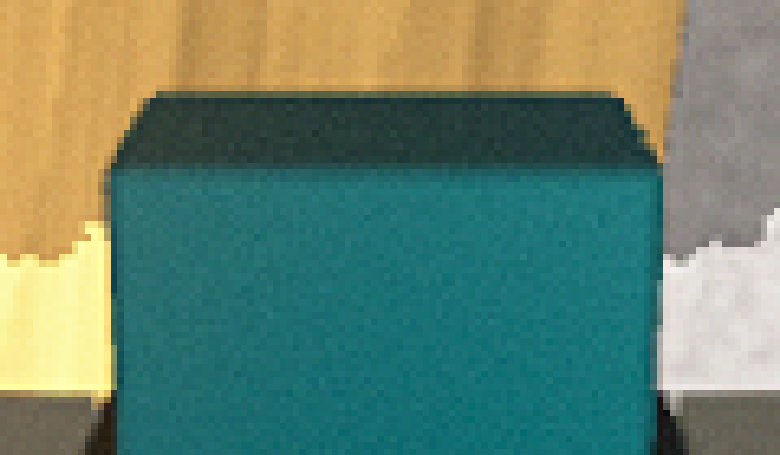

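```bash
python3 - <<'E'
from h import *
st,im=load('w4')
print('pocket w4',onz('wrist',[(415.1,25.0),(462.9,31.7),(462.9,109.5),(416.1,106.7)],38,st)[:,:2].mean(0),'used',J(5,-20,38))
t=J(5,-20,190);q=down(YAW)
bot.line_to(t,200,q); rep()
t[2]=95; bot.line_to(t,120); bot.pause(.2); rep(); snap('wrist','w7');snap('scene','s7');snap('top','t7')
E
python3 -c "
import cv2
a=cv2.imread('pics/s7.png');b=cv2.imread('pics/w7.png')
cv2.imwrite('pics/c10.png',cv2.resize(a[120:250,280:420],(700,600)[:2],interpolation=cv2.INTER_CUBIC))"
```

```text
pocket w4 [558.23322925  98.94717777] used [np.float64(559.2150649243022), np.float64(99.17757581794062), 38]
21.98 [559.09  98.64 190.04] [-0.18 -0.14 -0.74] 39.71
23.12 [559.65  99.37  95.79] [ 0.06  0.1  -0.42] 40.03
```

View pics/w7.png

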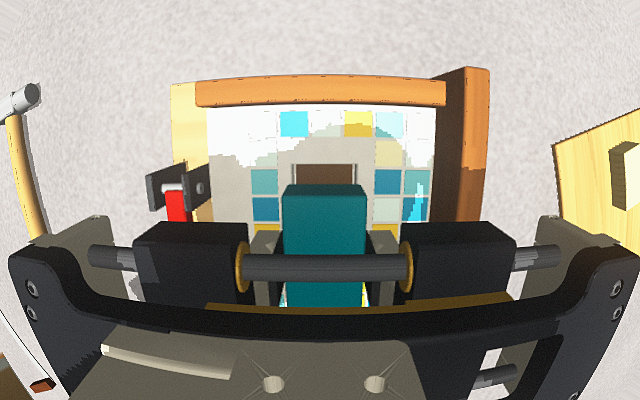

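View pics/c10.png

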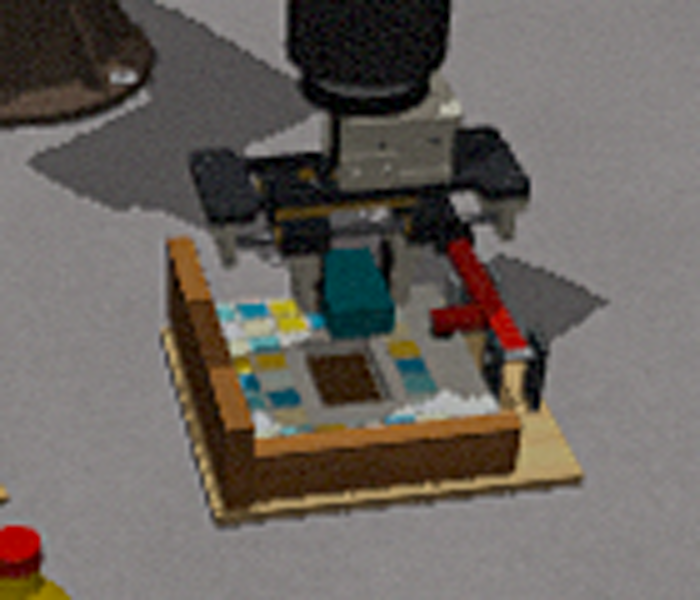

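The block is well placed over the pocket, with its far edge visible in w7 at (294–355, 163). Descending to hover height, then checking.

```bash
python3 - <<'E'
from h import *
t=J(4.7,-20,52.5)
bot.line_to(t,40); bot.pause(.3); s=rep(); snap('wrist','w8');snap('scene','s8'); snap('top','t8')
print(R.from_quat(s['eef_rot']).as_matrix().round(4), t)
st,im=load('w8')
cv2.imwrite('pics/c11.png',cv2.resize(im[140:240,250:400,::-1],None,fx=5.3,fy=5.3,interpolation=cv2.INTER_NEAREST))
st,im=load('s8');cv2.imwrite('pics/c12.png',cv2.resize(im[150:240,300:410,::-1],None,fx=6.5,fy=6.5,interpolation=cv2.INTER_CUBIC))
E
```

```text
24.79 [558.99  99.25  52.67] [ 0.32  0.31 -0.46] 39.79
[[ 9.942e-01 -1.078e-01  3.000e-04]
 [-1.078e-01 -9.942e-01  2.000e-04]
 [ 2.000e-04 -2.000e-04 -1.000e+00]] [np.float64(558.9168128243521), np.float64(99.20991286906363), 52.5]
```

View pics/c11.png

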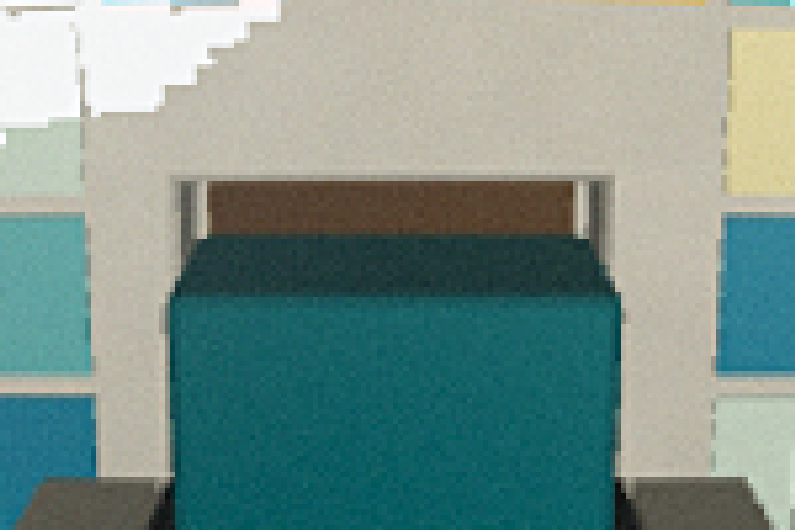

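View pics/c12.png

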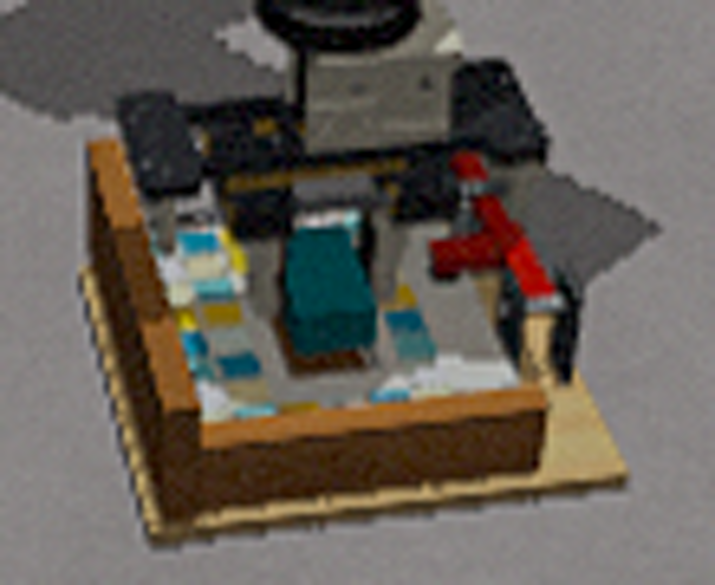

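```bash
python3 - <<'E'
from h import *
st,im=load('w8');g=lambda p:np.array(p,float)/5.3+[249.6,139.6]
a=onz('wrist',g([(172,177),(614,177)]),38,st)[:,:2];b=onz('wrist',g([(199,236),(589,236)]),48.3,st)[:,:2];c=onz('wrist',g([(174,296),(617,296)]),74.3,st)[:,:2]
o=np.array(st['tcp_pos'][:2])
for n,p in(('mouth far',a),('blk bottom',b),('blk top',c)):print(n,((p-o)@RJ).round(2))
E
```

```text
mouth far [[ 38.81  23.5 ]
 [ 38.8  -23.79]]
blk bottom [[ 34.54  19.5 ]
 [ 34.53 -19.99]]
blk top [[ 34.85  18.66]
 [ 34.85 -19.37]]
```

The fit is centred sideways within 0.2 mm and parallel. The far gap reads 4.1 mm against an ideal 3.0, so I'll nudge +0.7 mm along the jig's x and hand in after a final check.

```bash
python3 - <<'E'
from h import *
bot.line_to(J(5.4,-20,52.3),20); bot.pause(.5); s=rep(); print(np.abs(s['qvel']).max()); snap('wrist','w9');snap('top','t9')
st,im=load('w9');cv2.imwrite('pics/c13.png',cv2.resize(im[140:240,250:400,::-1],None,fx=5.3,fy=5.3,interpolation=cv2.INTER_NEAREST))
E
```

```text
25.69 [559.61  99.12  52.31] [-0.26 -0.74 -1.2 ] 39.7
0.0010196677598342091
```

View pics/c13.png

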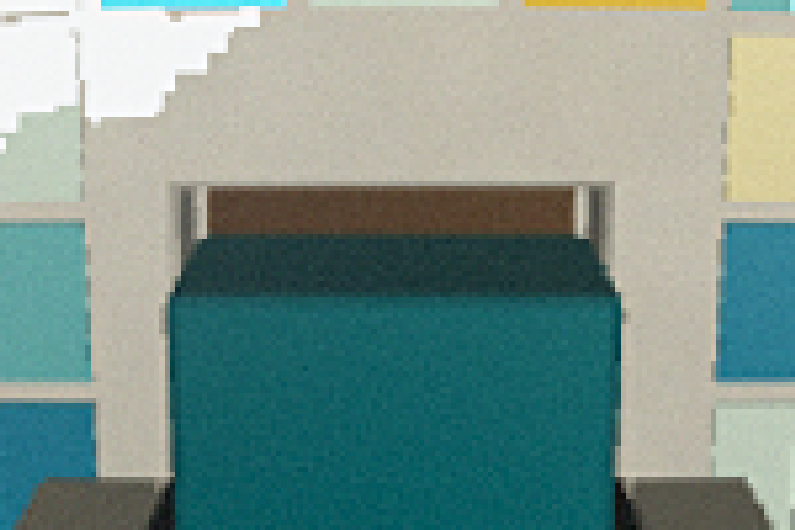

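View pics/t9.png

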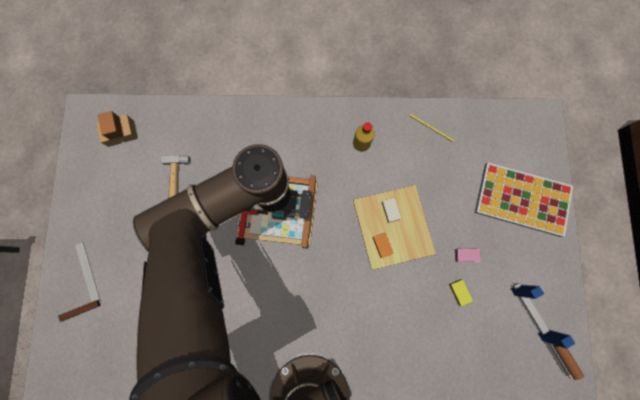

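The wrist close-up shows the block centred and parallel over the pocket (mouth centre at crop 393, block at 394). The top view shows the bystanders where they were and the latch down at (243,225). Handing in.

```bash
python3 -c "
from plant import bot
bot.close_job()"
```

```text
the job is handed in; nothing more can be done
```

The latch is closed and the teal block is held still about 10 mm above the panel face, level and squared up over the empty pocket. I handed the job in at about 26 s; no verdict was reported.

- **Latch:** I pinched the knob and swung it down from about 1.03 rad until the force rose to 14 N at the stop. Afterwards the scene and wrist views both put it at about 0 rad.
- **Carry:** I gripped the teal block across its 40 mm width with 30 N. I carried it over the fence with more than 90 mm of clearance. The force readings show no contact during the carry or the hover.
- **Last checks:**
  - **Height:** the TCP was at 52.3 mm, so the block's underside is at about 48 mm.
  - **Position:** the block is centred across the pocket to about 0.2 mm and parallel to its edges.
  - **Stillness:** joint speeds were about 0.
  - **Bystanders:** those in the last top view look unmoved; the arm hides part of the hammer there.
- **Disagreement:** my readings of the pocket along the jig's x differed by about 1.5 mm between views. I nudged the block 0.7 mm towards the last and closest view, so about 1 mm of error could remain along the pocket's length.

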